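# Turn the backup cassettes and seat them in the dock

### The job

Get the backup dock ready: turn end for end every cassette that stands in its slot backwards, and put the one that waits in the small steel stand into a free slot, so that all of them are fully home with their noses towards the connector block. Only then pull the sprung lever down through its full stroke and ease it slowly back up to rest, never letting it fly back; leave the other things on the desk where they are.

Things in the scene. Friction and masses are not known exactly. Their poses are not given: they have to be found in the camera images.
- dock: fixed black docking station, 160 (x) by 320 mm (y). Origin: its underside's centre, on the desk; x points to the grey connector block (54 mm tall, brass plates on top) along one long side; y to the lever. Five open-topped slots side by side with their length along x, centres at x = 0, y = -128, -64, 0, 64, 128 mm. A cassette is right way round when its x points along dock x.
- slot0 (a point): centre of the floor of the slot farthest from the lever (dock y = -128 mm). Each slot is 32 mm wide, 96 long, 30 deep; its floor is 8 mm above the desk, its walls' tops 38 mm, with 6 mm 45-degree lead-ins all round. A cassette that is home has its underside on the floor and its top 70 mm above the desk
- slot4 (a point): the same for the slot nearest the lever (dock y = +128 mm)
- cassette_a: grey plastic disk cassette standing on edge, 90 mm long, 28 wide, 62 tall, 0.18 kg, heaviest low down. Origin: centre of its underside; z up; x along its length to the nose. The last 22 mm at the nose is only 44 mm tall, with brass strips on top; the rest (x -45 to +23 mm) is full height, white label on top: grip there across the width. Starts in a slot, either way round; may be absent.
- cassette_a_nose (a point): middle of the end face of that cassette's nose, 45 mm from its origin along x, 22 mm up
- cassette_b: grey plastic disk cassette standing on edge, 90 mm long, 28 wide, 62 tall, 0.18 kg, heaviest low down. Origin: centre of its underside; z up; x along its length to the nose. The last 22 mm at the nose is only 44 mm tall, with brass strips on top; the rest (x -45 to +23 mm) is full height, white label on top: grip there across the width. Starts in a slot, either way round; may be absent.
- cassette_b_nose (a point): middle of the end face of that cassette's nose, 45 mm from its origin along x, 22 mm up
- cassette_c: grey plastic disk cassette standing on edge, 90 mm long, 28 wide, 62 tall, 0.18 kg, heaviest low down. Origin: centre of its underside; z up; x along its length to the nose. The last 22 mm at the nose is only 44 mm tall, with brass strips on top; the rest (x -45 to +23 mm) is full height, white label on top: grip there across the width. Starts in a slot, either way round; may be absent.
- cassette_c_nose (a point): middle of the end face of that cassette's nose, 45 mm from its origin along x, 22 mm up
- cassette_d: grey plastic disk cassette standing on edge, 90 mm long, 28 wide, 62 tall, 0.18 kg, heaviest low down. Origin: centre of its underside; z up; x along its length to the nose. The last 22 mm at the nose is only 44 mm tall, with brass strips on top; the rest (x -45 to +23 mm) is full height, white label on top: grip there across the width. Starts in a slot, either way round.
- cassette_d_nose (a point): middle of the end face of that cassette's nose, 45 mm from its origin along x, 22 mm up
- cassette_e: grey plastic disk cassette standing on edge, 90 mm long, 28 wide, 62 tall, 0.18 kg, heaviest low down. Origin: centre of its underside; z up; x along its length to the nose. The last 22 mm at the nose is only 44 mm tall, with brass strips on top; the rest (x -45 to +23 mm) is full height, white label on top: grip there across the width. Starts standing in the stand.
- cassette_e_nose (a point): middle of the end face of that cassette's nose, 45 mm from its origin along x, 22 mm up
- stand: loose dark steel parking stand for one cassette on the desk beside the dock, 0.5 kg, any yaw: a plate 130 x 80 x 6 mm with a low open-topped frame on it, 98 x 36 mm inside, walls 24 mm above the desk. Origin: centre of its underside; x along its length. The cassette in it stands on the plate, 6 mm above the desk, its top at 68 mm. It may be left anywhere
- lever (a joint): angle of the sprung lever at the dock's +y end: 0 at rest (arm rising 50 degrees towards dock -x), 0.80 rad at the bottom stop (4 degrees above level). Its axis is level, along dock y; pulled, the bar at its end moves towards -x and down. The spring gives 0.15 N m at rest, 0.95 at the bottom: up to 8 N at the bar. Let go, it flies back.
- lever_grip (a point): where to hold the lever's black grip bar: round, 18 mm thick, along dock y, 120 mm from the lever's axis, 162 mm above the desk at rest, 78 at the bottom; the bar runs 27 mm further outwards (+y) and 45 mm inwards to the arm. Pinch it from above, fingers before and behind it (along dock x)
- lever_hinge (a point): point on the lever's axis abreast of the grip point, 70 mm above the desk; does not move
- mug: white mug, 80 mm across, 90 mm tall, beyond the dock; not part of the job. Origin: centre of its underside.
- stapler: black desk stapler, 135 mm long, 50 mm tall; not part of the job. Origin: centre of its underside.
- staple_box: small cardboard box of staples 62 x 34 x 24 mm, before the dock; not part of the job. Origin: centre of its underside.
- highlighter: flat yellow highlighter pen 118 mm long, 15 mm thick; not part of the job. Origin: centre of its underside.
- phone: black mobile phone lying flat, 150 x 72 x 9 mm; not part of the job. Origin: centre of its underside.
- speaker_hub: round grey conference speaker, 144 mm across, 36 mm tall; not part of the job. Origin: centre of its underside.
There are look-alikes about, which are no part of the job. What is shaped like the cassette_e but turquoise is not meant. Leave any red look-alike of the cassette_c alone.

How it is judged:
By the outcome, as a careful person would: the job done as asked, in the order asked, and still so for the second after the job is handed in, with the robot touching nothing.
Of cassette_a, cassette_b, cassette_c only 2 to 3 are there at a start; the rules pass over those that are not, and their reading is None.
At some moment in a run one of stand may be knocked a few centimetres aside while the robot is not near it.
It also fails if it takes over 208 s, if anything falls off the work surface, if the arm or the gripper's body presses on something with over 40 N, if the wrist force passes 120 N, or if a joint passes its speed limit or range.

### The arm

A 7-joint arm with a two-finger parallel gripper is mounted at the origin on the work surface. World frame = base frame: x ahead of the robot, y to its left, z up, the work surface at z = 0. Lengths are in m, angles in rad, forces in N, time in s.
With the tool pointing down it reaches from about 0.4 to 0.85 m from the base axis. Payload 10.4 kg.
Tool frame: the origin (TCP) lies midway between the tips of the shut fingers; the grasp point (between the pads) lies 19 mm behind it; z points along the fingers, y is the line along which they close (so a half turn about z gives the same grasp; the last joint's range is limited). The gripper opens to 87 mm and grips with 3 to 60 N. Pads are 19 mm wide; open, the fingers measure 117 mm over their backs; the gripper's body (75 mm by 190 mm) begins 51 mm behind the grasp point.
Start: joints at [1.318, 0.332, -0.065, 1.46, 0.022, 1.35, -0.088], TCP at [0.142, -0.609, 0.223] pointing down, gripper open.
Joint ranges: [-2.6, 2.6], [-0.5, 2.12], [-1.47, 1.34], [0.16, 2.42], [-1.27, 4.41], [0.06, 2.06], [-2.6, 2.6]. Speed limits (rad/s): [2.22, 2.22, 2.79, 2.79, 3.14, 3.14, 3.14].

### API

Orientations are given as a unit quaternion [x, y, z, w].
In Python, from bench import r gives the robot as it stands.
- The arm moves only by the tool arm_command, never from a script. Its argument "moves" is one flat list of numbers, 4 for each row, row after row: the shift along the tool's x, y, z in cm, then the turn about the tool's z in degrees. A call has 1 to 12 rows; each row shifts and turns the commanded pose from where the row before left it, along the tool's axes as they then stand; what a row does not reach is not made up. A row lasts 1/12 s, in which the tool goes at most 41.7 mm and 7.16 degrees, less where a joint would pass 70% of its speed; a pose out of reach is approached as far as the arm can. A call with a gripper value outside its range is refused whole. "fingers" is the opening in per cent of the stroke, from 0 (shut) to 100 (fully open), set as the call begins (left out, the last holds). The fingers move at their own pace and stop on an object; "squeeze" is the grip in N (left out, the last holds). Time passes only in rows, so rows that do not move let the fingers close. It gives the time, the measured TCP pose, the force, the opening and the grip force at its end, in the units of the state.
- r.read_state(): the state, without advancing time (a new reading comes with each control period).
- r.camera(name): name is "scene" or "top" or "wrist"; returns the picture (384x512x3 uint8, red, green, blue); there is no depth.
- r.camera_info(name): a dict with "fx", "fy", "cx", "cy" (pixels), "origin" and "attitude" of the camera in the world. Camera axes: x right, y up, looking along -z (the intrinsics and any distortion apply to the point x, -y, -z); pixel columns grow to the right and rows downward; lengths in m; the calibration is good to about 2 mm. The wrist camera is an equidistant fisheye: a pixel r from the principal point sees the ray r / f radians off the axis. A picture is of the moment at which its call begins: read the wrist's pose just before it. camera_info takes no time and is no camera call; for the wrist camera it gives the pose at the moment of the call.
- r.close_job(): hands the job in; it is judged then, once.
The state is a dict: "time": time; "joint_positions": joint angles; "joint_vel": joint speeds; "joint_torque": joint torques, N m; "ee_pos": TCP position; "eef_rot": TCP orientation; "ft_force": force on the tool from outside, world axes, zero at the start; "torque": the same for the moment, N m; "width": finger opening in m; "grip_force": force on a finger pad.
Only numpy, scipy, OpenCV 4.12 (cv2) and the standard library are available. Lean on these libraries where they do the work, as an engineer would, in place of code of your own. Each camera call takes 0.05 s, during which the arm holds its last target. There are 200 camera calls.

## Working session

There is one attempt and no reset: what is moved stays moved. The work goes in short steps, Python scripts to look and compute and a tool call to move; the robot and the scene stay as the last step left them, time stands still between calls to the robot, and variables do not carry over. Pictures are saved under pics/ and viewed, at most 17 in all, crops included, and the job is handed in when it is done.

Besides the shell and the picture viewer there is one more tool, called after "Request:" as name(argument=value, ...) on one line, values as JSON. arm_command: Moves the arm, as the interface text tells. Its arguments: {"type":"object","properties":{"moves":{"type":"array"},"fingers":{"type":"number"},"squeeze":{"type":"number"}},"required":["moves"]}

```bash
ls; mkdir -p pics; python3 - <<'E'
from bench import r
import cv2,numpy as np
s=r.read_state();print(s)
for n in("scene","top"):
    im=r.camera(n);cv2.imwrite(f"pics/{n}0.png",im[:,:,::-1]);print(n,r.camera_info(n))
a=cv2.imread("pics/scene0.png");b=cv2.imread("pics/top0.png")
cv2.imwrite("pics/s0.png",cv2.resize(a,(800,600),interpolation=cv2.INTER_CUBIC));cv2.imwrite("pics/t0.png",cv2.resize(b,(800,600),interpolation=cv2.INTER_CUBIC))
print(r.camera_info("wrist"))
E
```

```text
pics
{'time': 0.0, 'joint_positions': array([ 1.31839636,  0.33285333, -0.06475118,  1.4609541 ,  0.02160728,
        1.34991832, -0.08846585]), 'joint_vel': array([-0.00121665, -0.00049598,  0.0005375 ,  0.00098705, -0.00045982,
       -0.00058569, -0.00065695]), 'joint_torque': array([-1.47182673e-03, -6.23256898e+01,  2.37387355e-02, -3.89909863e+01,
       -6.14496949e-02,  3.95927543e-02,  1.37082643e-04]), 'ee_pos': array([ 0.14229366, -0.60817475,  0.22175956]), 'eef_rot': array([ 9.93399957e-01,  1.14699652e-01, -1.11566584e-04, -7.09729465e-04]), 'ft_force': array([-0.18787712,  0.54710937, -1.27348816]), 'torque': array([-0.04714719,  0.02184367,  0.01371559]), 'grip_force': 0.0, 'width': 0.08720813767675267}
scene {'fx': 457.02767544149793, 'fy': 457.02767544149793, 'cx': 250.3383305891677, 'cy': 190.62360170675746, 'origin': array([ 1.37084977, -0.57847223,  0.83861273]), 'attitude': array([0.40679289, 0.20161557, 0.38485738, 0.80358914])}
top {'fx': 353.39998217548623, 'fy': 353.39998217548623, 'cx': 259.7393327396491, 'cy': 194.93021754235002, 'origin': array([0.4378667 , 0.04017226, 1.17426301]), 'attitude': array([-0.05120736,  0.04336525,  0.71103338, -0.69994914])}
{'fx': 297.3186396354542, 'fy': 297.3186396354542, 'cx': 257.45350275746785, 'cy': 194.21273539994382, 'origin': array([ 0.21644481, -0.59119045,  0.38380696]), 'attitude': array([-0.10878591,  0.08703796, -0.61530755,  0.77587798])}
```

View pics/s0.png

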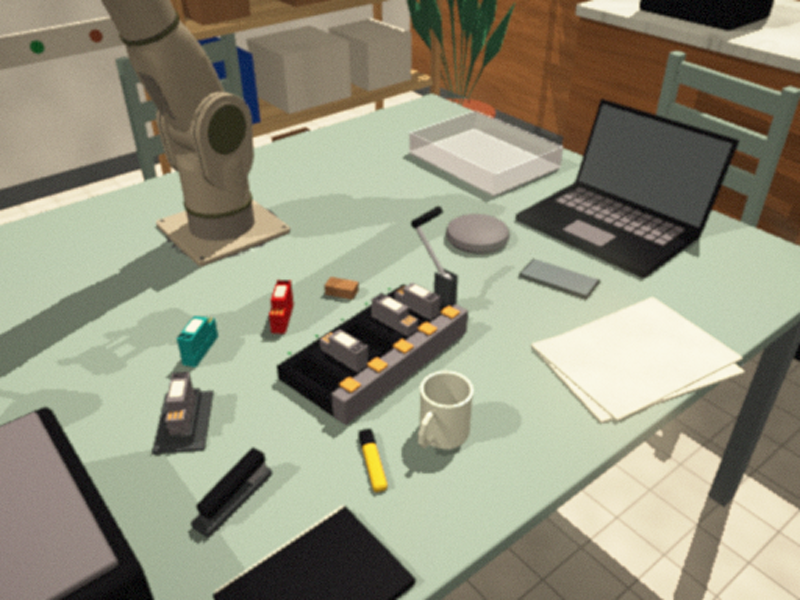

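View pics/t0.png

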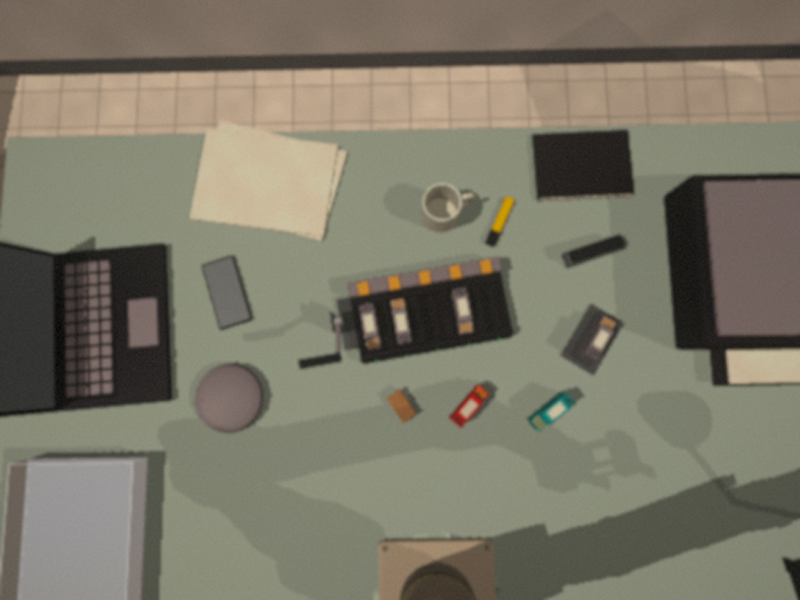

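The scene has three cassettes in the dock, in slots 1, 3 and 4 (top view, x≈463, 400 and 370). One more is in the stand at (603,338), and the lever is at (338,322) to (320,360). I'll zoom in to check which way each nose points, and segment the brass and the labels.

```bash
cat > h.py <<'E'
import numpy as np,cv2
from scipy.spatial.transform import Rotation as R
from bench import r
def ray(info,u,v,fish=False):
    x=(u-info['cx'])/info['fx'];y=(v-info['cy'])/info['fy']
    if fish:
        t=np.hypot(x,y);k=np.sin(t)/t if t>1e-9 else 1.;d=np.array([x*k,-y*k,-np.cos(t)])
    else: d=np.array([x,-y,-1.])
    return np.array(info['origin']),R.from_quat(info['attitude']).apply(d/np.linalg.norm(d))
def plane(info,u,v,z,fish=False):
    o,d=ray(info,u,v,fish);return o+d*(z-o[2])/d[2]
def tri(rays):
    A=np.zeros((3,3));b=np.zeros(3)
    for o,d in rays:
        P=np.eye(3)-np.outer(d,d);A+=P;b+=P@o
    p=np.linalg.solve(A,b);return p,[float(np.linalg.norm((np.eye(3)-np.outer(d,d))@(p-o))) for o,d in rays]
def blobs(m,lo=6,hi=4000):
    n,l,st,c=cv2.connectedComponentsWithStats(m.astype(np.uint8));return [(c[i].round(1).tolist(),int(st[i,4]),l==i) for i in range(1,n) if lo<=st[i,4]<=hi]
def masks(im): # RGB
    hsv=cv2.cvtColor(im,cv2.COLOR_RGB2HSV).astype(int);H,S,V=hsv[...,0],hsv[...,1],hsv[...,2]
    return dict(brass=(H>8)&(H<25)&(S>110)&(V>110),white=(S<60)&(V>165))
E
python3 - <<'E'
from h import *
for n,(x0,y0,w,h) in (("scene",(90,160,220,140)),("top",(180,150,240,140))):
    im=cv2.imread(f"pics/{n}0.png")[:,:,::-1].copy();i=r.camera_info(n);m=masks(im)
    sub=np.zeros(im.shape[:2],bool);sub[y0:y0+h,x0:x0+w]=1
    for k,z in(("brass",.054),("white",.07)):
        print(n,k,[(c,a,plane(i,*c,z)[:2].round(3).tolist()) for c,a,_ in blobs(m[k]&sub,3)])
    c=cv2.resize(im[y0:y0+h,x0:x0+w,::-1],None,fx=3.3,fy=3.3,interpolation=cv2.INTER_CUBIC);cv2.imwrite(f"pics/z_{n}.png",c[:300*2])
a=cv2.imread("pics/z_scene.png");b=cv2.imread("pics/z_top.png")
cv2.imwrite("pics/zz.png",cv2.resize(np.vstack([cv2.resize(a,(b.shape[1],int(a.shape[0]*b.shape[1]/a.shape[1]))),b]),(600,600) if 0 else None,fx=.6,fy=.6))
E
```

```text
scene brass [([218.4, 181.8], 130, [0.424, 0.041]), ([255.9, 185.9], 9, [0.512, 0.115]), ([287.6, 199.3], 65, [0.62, 0.143]), ([177.2, 199.1], 17, [0.42, -0.1]), ([261.1, 204.5], 27, [0.591, 0.069]), ([272.9, 209.8], 70, [0.63, 0.079]), ([208.3, 216.6], 9, [0.542, -0.076]), ([257.6, 221.0], 76, [0.641, 0.016]), ([241.1, 233.0], 85, [0.651, -0.048]), ([223.4, 245.7], 90, [0.661, -0.111]), ([111.8, 264.9], 11, [0.547, -0.358]), ([115.2, 265.1], 11, [0.553, -0.352]), ([108.4, 265.8], 9, [0.544, -0.366]), ([236.5, 290.3], 60, [0.799, -0.174])]
scene white [([91.7, 160.9], 14, [0.094, -0.215]), ([285.6, 175.9], 9, [0.546, 0.202]), ([178.9, 185.6], 31, [0.386, -0.072]), ([250.6, 194.2], 77, [0.552, 0.063]), ([282.1, 206.4], 25, [0.65, 0.095]), ([220.0, 216.7], 91, [0.579, -0.062]), ([267.4, 217.3], 29, [0.66, 0.034]), ([252.3, 229.3], 19, [0.673, -0.028]), ([235.1, 241.6], 22, [0.682, -0.09]), ([218.5, 252.7], 10, [0.688, -0.145])]
top brass [([310.7, 170.0], 70, [0.667, -0.114]), ([291.0, 173.7], 71, [0.656, -0.05]), ([271.4, 177.0], 67, [0.646, 0.013]), ([251.8, 180.5], 70, [0.636, 0.076]), ([232.2, 184.1], 67, [0.625, 0.14]), ([254.3, 193.8], 39, [0.593, 0.069]), ([388.9, 206.2], 33, [0.546, -0.358]), ([297.8, 209.3], 33, [0.541, -0.069]), ([239.6, 218.3], 14, [0.515, 0.117]), ([307.6, 251.2], 30, [0.409, -0.095]), ([256.6, 259.3], 183, [0.386, 0.064])]
top white [([199.2, 150.9], 31, [0.733, 0.244]), ([295.9, 196.0], 60, [0.581, -0.062]), ([235.8, 206.3], 59, [0.552, 0.127]), ([256.3, 205.9], 61, [0.552, 0.063]), ([384.5, 216.6], 55, [0.512, -0.336]), ([355.6, 262.3], 58, [0.374, -0.239])]
```

View pics/zz.png

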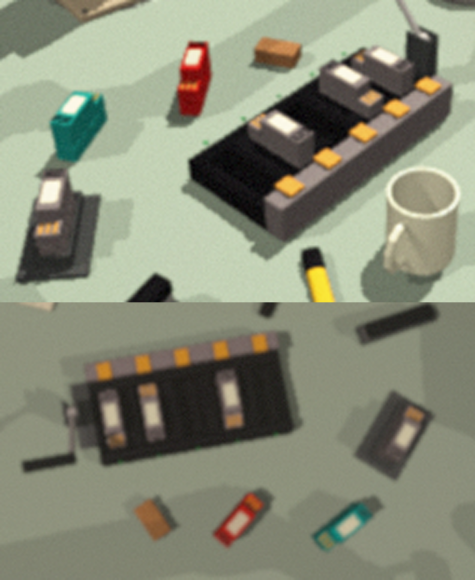

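From both views, the cassettes in slots 1 and 4 have their noses at -x, so they're backwards. Slot 3 is right, and slots 0 and 2 are free. The stand's nose points to world (+x, -y). I'll do the stand cassette first, since it's nearest.

Request:
arm_command(moves=[3.4,-1.5,0.2,0,3.4,-1.5,0.2,0,3.4,-1.5,0.2,0,3.4,-1.5,0.2,0,3.4,-1.5,0.2,0,3.4,-1.5,0.2,0,3.4,-1.5,0.2,0,3.4,-1.5,0.2,0,3.4,-1.5,0.2,0,3.4,-1.5,0.2,0,3.4,-1.5,0.2,0,3.4,-1.5,0.2,0], fingers=60)

```text
time: 1.1
ee_pos: [0.4997, -0.339, 0.1982]
eef_rot: [0.993, 0.115, -0.0, -0.0]
ft_force: [0.1, -1.1, -0.5]
width: 0.052
grip_force: 0.0
```

Request:
arm_command(moves=[0,0,0,6.6,0,0,0,6.6,0,0,0,6.6,0,0,0,6.6,0,0,0,6.6,0,0,0,6.6,0,0,0,6.6,0,0,0,0])

```text
time: 1.77
ee_pos: [0.4984, -0.3403, 0.1982]
eef_rot: [0.958, -0.287, -0.0, -0.0]
ft_force: [-0.2, -0.0, -0.4]
width: 0.0523
grip_force: 0.0
```

```bash
cat >> h.py <<'E'
def look(name):
    i=r.camera_info("wrist");im=r.camera("wrist");cv2.imwrite(f"pics/{name}.png",im[:,:,::-1]);np.save(f"pics/{name}.npy",i,allow_pickle=True);return i,im
def st():
    s=r.read_state();x=R.from_quat(s['eef_rot']).apply([1,0,0]);print('t',round(s['time'],2),'p',s['ee_pos'].round(4),'yaw',round(np.degrees(np.arctan2(x[1],x[0])),2),'z',R.from_quat(s['eef_rot']).apply([0,0,1]).round(3),'q',s['joint_positions'].round(2),'F',s['ft_force'].round(1),'w',round(s['width'],4),'g',round(s['grip_force'],1));return s
def go(p,yaw=None): # shift in tool axes (cm) and turn
    s=r.read_state();d=R.from_quat(s['eef_rot']).inv().apply(np.array(p)-s['ee_pos'])*100;x=R.from_quat(s['eef_rot']).apply([1,0,0])
    print('go',d.round(2),'turn',None if yaw is None else round((np.degrees(np.arctan2(x[1],x[0]))-yaw+180)%360-180,1))
E
python3 - <<'E'
from h import *
s=st();i,im=look("w1")
print(R.from_quat(i['attitude']).apply([0,0,-1]),i['origin'])
m=masks(im)
for k,z in(("brass",.05),("white",.068)):
    print(k,[(c,a,plane(i,*c,z,1)[:2].round(3).tolist()) for c,a,_ in blobs(m[k],30)])
E
```

```text
t 1.77 p [ 0.4984 -0.3403  0.1982] yaw -33.35 z [-0.001  0.    -1.   ] q [ 0.7   0.31 -0.22  1.55  0.07  1.29 -1.68] F [-0.2 -0.  -0.4] w 0.0523 g 0.0
[-0.2309531   0.15239172 -0.96095652] [ 0.56218546 -0.38200879  0.36007111]
brass [([37.8, 79.2], 578, [0.764, -0.186]), ([239.5, 136.6], 57, [0.55, -0.352]), ([247.1, 136.6], 44, [0.546, -0.358]), ([255.0, 136.5], 42, [0.541, -0.365]), ([37.3, 175.0], 239, [0.668, -0.106]), ([19.8, 206.7], 180, [0.658, -0.041]), ([6.6, 233.7], 139, [0.647, 0.024]), ([152.9, 269.2], 32, [0.478, -0.169])]
white [([76.2, 11.1], 32, [0.782, -0.284]), ([494.3, 77.0], 1163, [0.457, -0.66]), ([247.3, 178.0], 585, [0.512, -0.336]), ([249.4, 303.8], 141, [0.382, -0.252])]
```

View pics/w1.png

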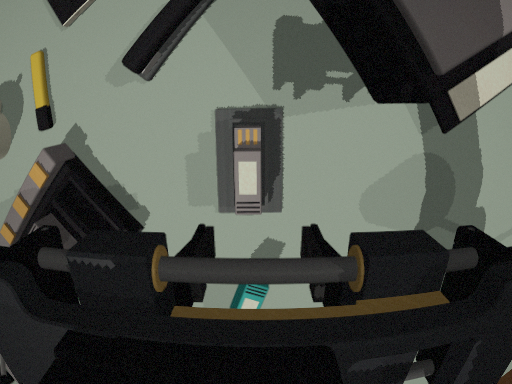

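The wrist view shows cassette e upright in the stand, with its label at (247,178) and nose at (247,137). It's aligned with the tool, and the top view agrees. Next: descend and grip.

```bash
python3 -c "
from h import *
it=r.camera_info('top');iw=np.load('pics/w1.npy',allow_pickle=True).item()
print(tri([ray(it,384.5,216.6),ray(iw,247.3,178,1)]),tri([ray(it,388.9,206.2),ray(iw,247.1,136.6,1)]))
# dock plates
isn=r.camera_info('scene')
for a,b in zip([(310.7,170),(291,173.7),(271.4,177),(251.8,180.5),(232.2,184.1)],[(223.4,245.7),(241.1,233),(257.6,221),(272.9,209.8),(287.6,199.3)]): print(tri([ray(it,*a),ray(isn,*b)])[0].round(4))
go([.510,-.3346,.044])"
```

```text
(array([ 0.51210202, -0.33657112,  0.06888697]), [0.00014305633804134618, 0.00014305633804121258]) (array([ 0.54599233, -0.3582443 ,  0.05210682]), [0.00018821895643380488, 0.00018821895643363027])
[ 0.6659 -0.1138  0.0587]
[ 0.6552 -0.0501  0.0581]
[0.6453 0.0129 0.0587]
[0.6349 0.0758 0.0587]
[0.6246 0.139  0.0584]
go [ 0.67 -1.1  15.42] turn None
```

Request:
arm_command(moves=[0.35,-0.55,0,0,0.32,-0.55,0,0,0,0,3,0,0,0,3,0,0,0,3,0,0,0,3,0,0,0,2,0,0,0,1.4,0,0,0,0,0])

```text
time: 2.57
ee_pos: [0.509, -0.3331, 0.041]
eef_rot: [0.959, -0.283, -0.003, -0.001]
ft_force: [0.1, -0.1, -1.0]
width: 0.0522
grip_force: 0.0
```

Request:
arm_command(moves=[0,0,0,0,0,0,0,0,0,0,0,0,0,0,0,0,0,0,0,0,0,0,0,0], fingers=0, squeeze=25)

```text
time: 3.07
ee_pos: [0.5108, -0.3352, 0.0456]
eef_rot: [0.959, -0.284, 0.001, 0.0]
ft_force: [-1.3, 0.3, 4.3]
width: 0.0281
grip_force: 24.9
```

Request:
arm_command(moves=[0,0,-0.5,0,0,0,-1.5,0,0,0,-2.5,0,0,0,-2.5,0,0,0,-2,0,0,0,0,0])

```text
time: 3.57
ee_pos: [0.5121, -0.3359, 0.1394]
eef_rot: [0.959, -0.284, 0.003, 0.001]
ft_force: [-0.4, -0.4, -0.6]
width: 0.028
grip_force: 24.9
```

```bash
python3 -c "
from h import *
st();i,im=look('w2');m=masks(im)
print(i['origin'],[(c,a) for c,a,_ in blobs(m['white']|m['brass'],30)])
go([.5875,-.1263,.134],9.4)"
```

```text
t 3.57 p [ 0.5121 -0.3359  0.1394] yaw -33.04 z [ 0.006 -0.003 -1.   ] q [ 0.68  0.37 -0.22  1.6   0.09  1.18 -1.7 ] F [-0.4 -0.4 -0.6] w 0.028 g 24.9
[ 0.57511785 -0.37664299  0.30187594] [([17.4, 81.6], 691), ([507.5, 110.7], 193), ([242.9, 174.7], 208), ([257.6, 174.5], 221), ([272.2, 174.6], 216), ([14.5, 193.1], 283), ([2.0, 230.9], 78), ([193.5, 271.3], 68)]
go [ -5.01 -21.68   0.27] turn -42.4
```

View pics/w2.png

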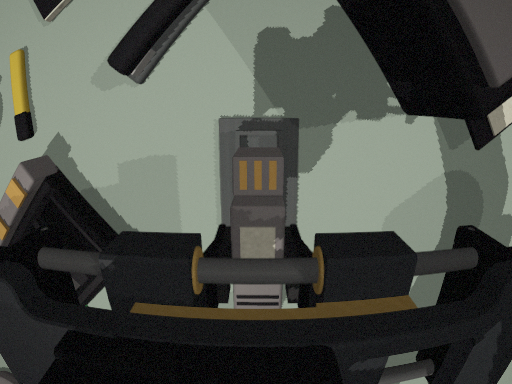

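Cassette e is lifted, with its brass strips at (257,175), centred between the fingers. Next: work out where it sits in the tool and go over slot 0.

```bash
cat >> h.py <<'E'
def intool(p):
    s=r.read_state();return R.from_quat(s['eef_rot']).inv().apply(np.array(p)-s['ee_pos'])*1000
DC=np.array([.5665,.0003]);TH=np.radians(9.4);X=np.array([np.cos(TH),np.sin(TH)]);Y=np.array([-X[1],X[0]])
def dk(x,y): return DC+X*x+Y*y
def indk(p): return ((np.array(p)[:2]-DC)@X*1000).round(1),((np.array(p)[:2]-DC)@Y*1000).round(1)
E
python3 -c "
from h import *
i=np.load('pics/w2.npy',allow_pickle=True).item()
print('brass in tool',intool(plane(i,257.6,174.6,.1438,1)),'shoulder',intool(plane(i,257.5,197,.1618,1)),intool(plane(i,257.5,150,.1438,1)),'label',intool(plane(i,257.5,240,.1618,1)))
p=dk(-.010,-.128);print(p);go([*p,.14],9.4)
for u,v in [(310.7,170),(271.4,177),(232.2,184.1)]: print(indk(plane(r.camera_info('top'),u,v,.054)))
"
```

```text
brass in tool [42.77632483 -0.21093295 -6.70830564] shoulder [ 35.41273047  -0.25860546 -24.73774793] [56.22984183 -0.26315423 -6.65477237] label [ 12.31668602  -0.26171494 -24.82964897]
[ 0.57754   -0.1276145]
go [ -5.77 -21.03  -0.33] turn -42.4
(np.float64(80.7), np.float64(-129.2))
(np.float64(80.9), np.float64(-0.4))
(np.float64(80.9), np.float64(127.7))
```

Request:
arm_command(moves=[-0.83,-2.98,0,0,-0.83,-2.98,0,0,-0.83,-2.98,0,0,-0.83,-2.98,0,0,-0.83,-2.98,0,0,-0.83,-2.98,0,0,-0.83,-2.98,0,0])

```text
time: 4.2
ee_pos: [0.5746, -0.1267, 0.133]
eef_rot: [0.959, -0.284, -0.001, 0.0]
ft_force: [0.6, 0.5, -2.0]
width: 0.0279
grip_force: 24.9
```

Request:
arm_command(moves=[0,0,0,-6.06,0,0,0,-6.06,0,0,0,-6.06,0,0,0,-6.06,0,0,0,-6.06,0,0,0,-6.06,0,0,0,-6.06,0,0,0,0,0,0,0,0])

```text
time: 4.95
ee_pos: [0.5746, -0.1282, 0.1334]
eef_rot: [0.997, 0.08, -0.001, -0.0]
ft_force: [0.7, -0.3, -1.0]
width: 0.028
grip_force: 24.9
```

```bash
python3 -c "
from h import *
st();i,im=look('w3');m=masks(im)
for k,z in(('brass',.054),('white',.07)):
  print([(c,a,indk(plane(i,*c,z,1))) for c,a,_ in blobs(m[k],30)])
go([*dk(-.0115,-.1286),.0475],9.4)"
```

```text
t 4.95 p [ 0.5746 -0.1282  0.1334] yaw 9.2 z [-0.002  0.    -1.   ] q [ 0.5   0.35 -0.44  1.65  0.16  1.17 -1.38] F [ 0.7 -0.3 -1. ] w 0.028 g 24.9
[([318.4, 9.2], 66, (np.float64(151.0), np.float64(-178.6))), ([257.9, 90.3], 886, (np.float64(79.8), np.float64(-128.8))), ([178.3, 92.8], 853, (np.float64(80.0), np.float64(-63.9))), ([108.3, 99.2], 668, (np.float64(80.1), np.float64(1.3))), ([52.2, 107.4], 479, (np.float64(80.2), np.float64(66.5))), ([9.2, 115.3], 331, (np.float64(80.6), np.float64(131.7))), ([53.3, 152.7], 39, (np.float64(36.3), np.float64(69.8))), ([59.2, 152.0], 41, (np.float64(36.5), np.float64(61.9))), ([64.9, 148.5], 31, (np.float64(39.4), np.float64(54.1))), ([242.8, 174.6], 211, (np.float64(10.7), np.float64(-116.0))), ([257.4, 175.2], 224, (np.float64(10.1), np.float64(-128.2))), ([272.1, 174.8], 208, (np.float64(10.4), np.float64(-140.4))), ([27.4, 218.2], 33, (np.float64(-33.0), np.float64(125.7))), ([32.2, 218.6], 35, (np.float64(-33.2), np.float64(117.7))), ([178.2, 226.2], 49, (np.float64(-36.0), np.float64(-56.9))), ([186.5, 225.9], 45, (np.float64(-35.6
[... 970 characters left out ...]
np.float64(-28.5), np.float64(-58.2))), ([182.4, 225.8], 45, (np.float64(-29.0), np.float64(-65.4))), ([190.7, 225.0], 41, (np.float64(-28.1), np.float64(-72.6))), ([83.5, 246.0], 304, (np.float64(-52.9), np.float64(38.9))), ([81.6, 277.1], 148, (np.float64(-89.2), np.float64(51.7))), ([428.8, 291.6], 625, (np.float64(-108.2), np.float64(-306.7))), ([231.0, 291.1], 35, (np.float64(-93.3), np.float64(-103.8))), ([286.4, 300.0], 148, (np.float64(-103.8), np.float64(-154.6))), ([401.2, 358.8], 313, (np.float64(-209.0), np.float64(-300.8))), ([5.8, 373.4], 286, (np.float64(-337.1), np.float64(327.7))), ([506.4, 375.3], 173, (np.float64(-341.8), np.float64(-574.1)))]
go [0.15 0.05 8.62] turn -0.2
```

View pics/w3.png

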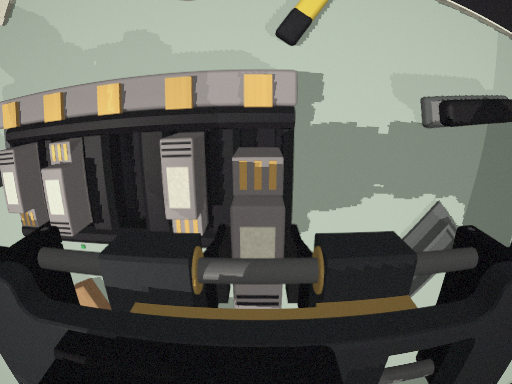

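The wrist view shows cassette e over slot 0, with the plate at (258,90) straight ahead. Next: lower it in.

Request:
arm_command(moves=[0.25,0,0,-0.2,0,0,2,0,0,0,2,0,0,0,1,0,0,0,0.6,0,0,0,0.6,0,0,0,0.6,0,0,0,0.6,0,0,0,0,0])

```text
time: 5.75
ee_pos: [0.5775, -0.1278, 0.0597]
eef_rot: [0.997, 0.083, -0.0, -0.0]
ft_force: [-0.0, -0.3, -2.1]
width: 0.0278
grip_force: 24.9
```

Request:
arm_command(moves=[0,0,0.4,0,0,0,0.4,0,0,0,0.3,0,0,0,0.2,0,0,0,0,0,0,0,0,0])

```text
time: 6.25
ee_pos: [0.5778, -0.1279, 0.0476]
eef_rot: [0.997, 0.084, 0.0, 0.0]
ft_force: [-0.8, -0.2, -1.3]
width: 0.0279
grip_force: 25.0
```

```bash
python3 -c "
from h import *
st()"
```

```text
t 6.25 p [ 0.5778 -0.1279  0.0476] yaw 9.58 z [ 0. -0. -1.] q [ 0.48  0.45 -0.42  1.72  0.21  1.02 -1.42] F [-0.8 -0.2 -1.3] w 0.0279 g 25.0
```

Request:
arm_command(moves=[0,0,0.15,0,0,0,0.15,0,0,0,0,0])

```text
time: 6.5
ee_pos: [0.5781, -0.1281, 0.0471]
eef_rot: [0.997, 0.083, 0.0, 0.001]
ft_force: [-11.0, 0.8, 22.7]
width: 0.0281
grip_force: 25.0
```

Request:
arm_command(moves=[0,0,0,0,0,0,0,0,0,0,0,0,0,0,0,0], fingers=50)

```text
time: 6.83
ee_pos: [0.5778, -0.1278, 0.0444]
eef_rot: [0.997, 0.084, 0.0, -0.0]
ft_force: [0.4, 0.0, -0.1]
width: 0.0417
grip_force: 0.0
```

Request:
arm_command(moves=[0,0,-1,0,0,0,-2.5,0,0,0,-2.5,0,0.7,-2.1,-0.5,0,0.7,-2.1,0,0,0.7,-2.2,0,0,0,0,0,0,0,0,0,0])

```text
time: 7.5
ee_pos: [0.5881, -0.0596, 0.1102]
eef_rot: [0.996, 0.085, 0.0, -0.0]
ft_force: [-0.3, -0.5, -0.6]
width: 0.0437
grip_force: 0.0
```

```bash
python3 -c "
from h import *
st();go([*dk(.0105,-.0648),.0475],9.4);i,im=look('w4');m=masks(im)
for k,z in(('brass',.054),('white',.07)):
  print([(c,a,indk(plane(i,*c,z,1))) for c,a,_ in blobs(m[k],30)][:12])
"
```

```text
t 7.5 p [ 0.5881 -0.0596  0.1102] yaw 9.75 z [ 0.001  0.    -1.   ] q [ 0.4   0.38 -0.46  1.67  0.19  1.13 -1.51] F [-0.3 -0.5 -0.6] w 0.0437 g 0.0
go [-0.1   0.22  6.27] turn 0.4
[([412.7, 8.7], 33, (np.float64(181.2), np.float64(-186.7))), ([381.6, 16.3], 57, (np.float64(168.7), np.float64(-157.7))), ([261.5, 122.5], 1091, (np.float64(79.3), np.float64(-65.2))), ([174.8, 123.4], 1054, (np.float64(79.6), np.float64(-0.6))), ([347.5, 125.3], 1023, (np.float64(79.2), np.float64(-129.8))), ([99.6, 127.7], 786, (np.float64(79.8), np.float64(64.5))), ([41.0, 133.3], 537, (np.float64(80.1), np.float64(129.9))), ([106.7, 179.9], 55, (np.float64(36.5), np.float64(61.8))), ([114.9, 179.3], 52, (np.float64(37.0), np.float64(53.8))), ([98.8, 180.5], 50, (np.float64(36.1), np.float64(69.8))), ([332.2, 185.5], 92, (np.float64(32.4), np.float64(-120.4))), ([341.9, 185.4], 85, (np.float64(32.5), np.float64(-128.3)))]
[([488.2, 23.7], 93, (np.float64(181.5), np.float64(-257.7))), ([235.2, 118.0], 288, (np.float64(82.9), np.float64(-47.2))), ([302.3, 119.7], 1086, (np.float64(82.3), np.float64(-92.7))), ([122.3, 113.1], 131, (np.float64(89.8), np.float64(35.1))), ([109.0, 178.3], 261, (np.float64(41.5), np.float64(50.5))), ([37.6, 187.8], 38, (np.float64(34.2), np.float64(128.0))), ([28.4, 220.1], 1390, (np.float64(3.4), np.float64(148.9))), ([100.8, 216.6], 750, (np.float64(10.1), np.float64(63.0))), ([423.7, 222.1], 2685, (np.float64(6.6), np.float64(-198.9))), ([260.4, 228.0], 1024, (np.float64(3.8), np.float64(-64.9))), ([341.5, 232.6], 327, (np.float64(-0.4), np.float64(-126.6))), ([80.4, 289.9], 316, (np.float64(-65.3), np.float64(103.9)))]
```

View pics/w4.png

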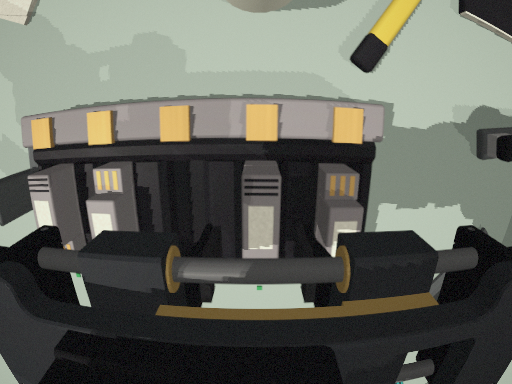

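Slot 0 now holds cassette e. The slot 1 cassette (260,210) is centred ahead, so I'll grip it.

Request:
arm_command(moves=[-0.1,0.2,0,0.4,0,0,2,0,0,0,2,0,0,0,1.5,0,0,0,0.7,0,0,0,0,0,0,0,0,0])

```text
time: 8.13
ee_pos: [0.5872, -0.0641, 0.0479]
eef_rot: [0.997, 0.08, -0.0, 0.0]
ft_force: [0.7, -0.6, -0.5]
width: 0.0434
grip_force: 0.0
```

Request:
arm_command(moves=[0,0,0,0,0,0,0,0,0,0,0,0,0,0,0,0,0,0,0,0], fingers=0)

```text
time: 8.55
ee_pos: [0.5877, -0.0633, 0.0483]
eef_rot: [0.997, 0.08, 0.001, 0.0]
ft_force: [0.2, 0.0, 3.8]
width: 0.0284
grip_force: 24.6
```

Request:
arm_command(moves=[0,0,-0.3,0,0,0,-1,0,0,0,-2,0,0,0,-2.5,0,0,0,-2.5,0,0,0,-2.5,0,0,0,-1,0,0,0,0,0,0,0,0,0])

```text
time: 9.3
ee_pos: [0.5869, -0.0635, 0.1651]
eef_rot: [0.997, 0.08, -0.0, 0.0]
ft_force: [-0.9, -0.2, -3.1]
width: 0.0279
grip_force: 24.6
```

```bash
python3 -c "
from h import *
st();go([*dk(-.0105,-.0648),.1475],189.4)
"
```

```text
t 9.3 p [ 0.5869 -0.0635  0.1651] yaw 9.18 z [-0. -0. -1.] q [ 0.41  0.33 -0.47  1.61  0.16  1.23 -1.5 ] F [-0.9 -0.2 -3.1] w 0.0279 g 24.6
go [-2.02 -0.14  1.76] turn 179.8
```

Request:
arm_command(moves=[-1,0,0,0,-1,-0.1,0,0,0,0,0,-7,0,0,0,-7,0,0,0,-7,0,0,0,-7,0,0,0,-7,0,0,0,-7,0,0,0,-7,0,0,0,-7,0,0,0,-7,0,0,0,-7])

```text
time: 10.3
ee_pos: [0.566, -0.0655, 0.1632]
eef_rot: [0.769, 0.64, -0.001, -0.001]
ft_force: [0.3, 0.1, -2.1]
width: 0.0284
grip_force: 24.6
```

Request:
arm_command(moves=[0,0,0,-7,0,0,0,-7,0,0,0,-7,0,0,0,-7,0,0,0,-7,0,0,0,-7,0,0,0,-7,0,0,0,-7,0,0,0,-7,0,0,0,-7,0,0,0,-7,0,0,0,-7])

```text
time: 11.3
ee_pos: [0.5661, -0.0655, 0.1634]
eef_rot: [0.143, 0.99, 0.0, -0.002]
ft_force: [0.7, -0.8, -3.1]
width: 0.0279
grip_force: 24.6
```

Request:
arm_command(moves=[0,0,0,-7,0,0,0,-7,0,0,0,-7,0,0,0,-4.5,0,0,0,0,0,0,0,0])

```text
time: 11.8
ee_pos: [0.5664, -0.0656, 0.164]
eef_rot: [-0.074, 0.997, 0.001, -0.001]
ft_force: [0.0, 0.0, -1.9]
width: 0.0278
grip_force: 24.6
```

```bash
python3 -c "
from h import *
st();go([*dk(-.0105,-.0648),.0475],189.4)
i,im=look('w5')
"
```

```text
t 11.8 p [ 0.5664 -0.0656  0.164 ] yaw -171.47 z [-0.002  0.001 -1.   ] q [ 0.8   0.41 -0.95  1.65  0.34  1.27  1.51] F [ 0.   0.  -1.9] w 0.0278 g 24.6
go [-6.000e-02  1.000e-02  1.165e+01] turn -0.9
```

View pics/w5.png

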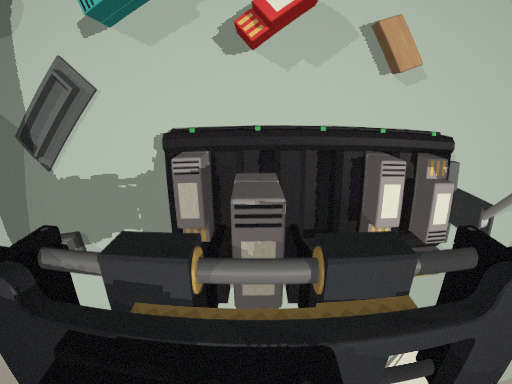

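The flipped cassette is over slot 1: the tail is at (258,210) and the slot's green mark at (257,127), in line with the tool. I'll lower it in.

Request:
arm_command(moves=[0,0,1.5,-0.9,0,0,2.5,0,0,0,2.5,0,0,0,1.5,0,0,0,0.5,0,0,0,0.6,0,0,0,0.6,0,0,0,0.6,0,0,0,0.5,0,0,0,0,0])

```text
time: 12.68
ee_pos: [0.567, -0.0655, 0.0569]
eef_rot: [-0.083, 0.997, 0.0, -0.0]
ft_force: [-0.2, 1.0, -2.7]
width: 0.0283
grip_force: 24.6
```

Request:
arm_command(moves=[0,0,0.4,0,0,0,0.3,0,0,0,0.2,0,0,0,0.1,0,0,0,0,0])

```text
time: 13.1
ee_pos: [0.5674, -0.0662, 0.0478]
eef_rot: [-0.083, 0.997, -0.0, 0.0]
ft_force: [-1.4, -0.8, 1.9]
width: 0.0279
grip_force: 24.9
```

```bash
python3 -c "
from h import *
st()
"
```

```text
t 13.1 p [ 0.5674 -0.0662  0.0478] yaw -170.44 z [ 0.    -0.001 -1.   ] q [ 0.74  0.54 -0.88  1.76  0.47  1.07  1.44] F [-1.4 -0.8  1.9] w 0.0279 g 24.9
```

Request:
arm_command(moves=[0,0,0.2,0,0,0,0.1,0,0,0,0,0])

```text
time: 13.35
ee_pos: [0.5678, -0.0665, 0.0471]
eef_rot: [-0.083, 0.997, -0.001, 0.0]
ft_force: [-13.0, -2.6, 28.0]
width: 0.0279
grip_force: 25.0
```

Request:
arm_command(moves=[0,0,0,0,0,0,0,0,0,0,0,0,0,0,0,0], fingers=50)

```text
time: 13.68
ee_pos: [0.5672, -0.0657, 0.0444]
eef_rot: [-0.084, 0.997, -0.0, 0.0]
ft_force: [-0.5, -0.4, 0.3]
width: 0.0417
grip_force: 0.0
```

Request:
arm_command(moves=[0,0,-1,0,0,0,-2.5,0,0,0,-3,0,0,0,-3.5,0,0,0,-3.5,0,0,0,-3.5,0,0,0,-2,0,0,0,0,0])

```text
time: 14.35
ee_pos: [0.5692, -0.065, 0.24]
eef_rot: [-0.084, 0.996, -0.001, 0.003]
ft_force: [1.0, -0.4, -0.1]
width: 0.0437
grip_force: 0.0
```

```bash
python3 -c "
from h import *
st()
P={}
for n,(x0,y0,x1,y1) in (('top',(185,222,222,240)),('scene',(258,128,286,148))):
    im=cv2.imread(f'pics/{n}0.png');g=im.max(2);i=r.camera_info(n)
    m=np.zeros(g.shape,bool);m[y0:y1,x0:x1]=g[y0:y1,x0:x1]<60
    c,a,mm=max(blobs(m,5),key=lambda t:t[1]);ys,xs=np.nonzero(mm);o=np.argsort(xs)
    e0=(xs[o[:4]].mean()-1,ys[o[:4]].mean());e1=(xs[o[-4:]].mean()+1,ys[o[-4:]].mean());print(n,c,a,e0,e1)
    P[n]=[ray(i,*q) for q in(c,e0,e1)]
for k in range(3):
  for j in ([k] ):
    p,e=tri([P['top'][k],P['scene'][j]]);print(p.round(4),np.round(e,4),indk(p))
it=r.camera_info('top');print('post',indk(plane(it,216.5,206,.07)))
# heights of homed cassettes: label triang
im=r.camera('top');i2,w=look('w6');m=masks(im);sub=np.zeros(im.shape[:2],bool);sub[150:290,180:420]=1
for k,z in(('brass',.052),('white',.07)): print(k,[(c,indk(plane(it,*c,z))) for c,a,_ in blobs(m[k]&sub,6)]);print('w',[(c,indk(plane(i2,*c,z,1))) for c,a,_ in blobs(masks(w)[k],30)])
"
```

```text
t 14.35 p [ 0.5692 -0.065   0.24  ] yaw -170.39 z [ 0.007 -0.001 -1.   ] q [ 0.82  0.35 -0.98  1.54  0.29  1.4   1.56] F [ 1.  -0.4 -0.1] w 0.0437 g 0.0
top [204.5, 230.4] 99 (np.float64(191.25), np.float64(231.75)) (np.float64(217.5), np.float64(228.75))
scene [272.5, 139.0] 82 (np.float64(263.25), np.float64(142.5)) (np.float64(282.0), np.float64(134.5))
[0.4745 0.2096 0.162 ] [0.0002 0.0002] (np.float64(-56.6), np.float64(221.5))
[0.4558 0.2266 0.1426] [0.0293 0.0293] (np.float64(-72.2), np.float64(241.3))
[0.495  0.191  0.1887] [0.0277 0.0277] (np.float64(-39.4), np.float64(199.8))
post (np.float64(18.1), np.float64(187.1))
brass [([290.3, 171.7], (np.float64(87.4), np.float64(-63.7))), ([271.0, 174.9], (np.float64(88.3), np.float64(-0.5))), ([251.9, 180.7], (np.float64(80.7), np.float64(63.5))), ([232.2, 184.2], (np.float64(80.9), np.float64(127.9))), ([254.4, 193.8], (np.float64(37.3), np.float64(63.0))), ([239.6, 218.5], (np.float64(-32.2), np.float64(123.3))), ([307.3, 250.9], (np.float64(-170.2), np.float64(-68.2))), ([256.7, 259.3], (np.float64(-167.6), np.float64(92.4)))]

[... 1154 characters left out ...]
63.5))), ([410.4, 189.9], (np.float64(4.9), np.float64(127.4))), ([131.4, 198.1], (np.float64(16.9), np.float64(-220.8))), ([449.7, 203.5], (np.float64(23.4), np.float64(196.1))), ([139.8, 222.2], (np.float64(48.6), np.float64(-213.3))), ([74.3, 243.5], (np.float64(85.3), np.float64(-325.5))), ([182.5, 247.2], (np.float64(81.2), np.float64(-159.5))), ([257.6, 255.4], (np.float64(90.7), np.float64(-64.8))), ([76.7, 276.1], (np.float64(140.9), np.float64(-337.3))), ([227.9, 285.9], (np.float64(137.4), np.float64(-103.9))), ([291.2, 295.0], (np.float64(152.3), np.float64(-19.5))), ([410.6, 357.1], (np.float64(313.9), np.float64(209.7))), ([419.8, 379.7], (np.float64(395.7), np.float64(259.9)))]
```

View pics/w6.png

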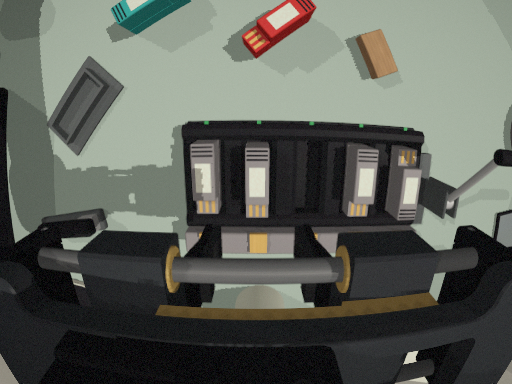

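The wrist view shows slots 0, 1 and 3 with noses towards the connector (brass at (207,207), (258,211) and (357,210)). Only slot 4 (407,157) is still backwards. The stand is empty, and the lever is at (449,205) to (503,157). The lever arm at dock y≈187 limits the gripper body over slot 4. So I'll grip that cassette far towards +x, flip it into slot 2, regrip near its nose, and then put it back in slot 4.

```bash
python3 -c "
from h import *
go([*dk(.027,.1275),.18],189.4)"
```

```text
go [-3.73 19.25  5.53] turn 0.2
```

Request:
arm_command(moves=[-0.62,3.2,0,0,-0.62,3.2,0,0,-0.62,3.2,0,0,-0.62,3.2,0,0,-0.62,3.2,0,0,-0.62,3.2,0,0,0,0,3,0,0,0,3,0,0,0,0,0,0,0,0,0], squeeze=40)

```text
time: 15.28
ee_pos: [0.5707, 0.1293, 0.173]
eef_rot: [-0.084, 0.996, -0.0, -0.002]
ft_force: [0.6, -0.3, 0.6]
width: 0.0435
grip_force: 0.0
```

```bash
python3 -c "
from h import *
st();go([*dk(.027,.1275),.05],189.4)
i,w=look('w7')
for k,z in(('brass',.052),('white',.07)): print('w',[(c,indk(plane(i,*c,z,1))) for c,a,_ in blobs(masks(w)[k],30)])
"
```

```text
t 15.28 p [0.5707 0.1293 0.173 ] yaw -170.4 z [-0.004 -0.001 -1.   ] q [ 0.47  0.46 -0.99  1.59  0.39  1.31  1.16] F [ 0.6 -0.3  0.6] w 0.0435 g 0.0
go [-0.23  0.09 12.3 ] turn 0.2
w [([227.9, 13.7], (np.float64(-147.3), np.float64(97.9))), ([77.5, 12.3], (np.float64(-173.5), np.float64(-69.2))), ([81.0, 16.2], (np.float64(-167.6), np.float64(-63.9))), ([84.1, 20.4], (np.float64(-161.5), np.float64(-59.2))), ([250.5, 128.5], (np.float64(-33.8), np.float64(119.7))), ([259.1, 128.6], (np.float64(-33.8), np.float64(127.9))), ([267.5, 128.5], (np.float64(-33.9), np.float64(135.8))), ([45.1, 195.2], (np.float64(32.9), np.float64(-129.0))), ([49.7, 194.8], (np.float64(32.3), np.float64(-121.0))), ([91.4, 199.8], (np.float64(37.9), np.float64(-58.6))), ([187.4, 199.8], (np.float64(36.9), np.float64(55.5))), ([194.9, 199.7], (np.float64(36.8), np.float64(63.3))), ([202.7, 199.5], (np.float64(36.5), np.float64(71.4))), ([80.1, 200.1], (np.float64(38.4), np.float64(-74.7))), ([85.6, 199.7], (np.float64(37.8), np.float64(-66.7))), ([88.6, 232.8], (np.float64(78.3), np.float64(-70.7))), ([138.9,
[... 377 characters left out ...]
loat64(63.7))), ([31.2, 162.2], (np.float64(-10.9), np.float64(-127.8))), ([72.4, 166.8], (np.float64(-3.4), np.float64(-66.3))), ([258.9, 173.3], (np.float64(5.9), np.float64(127.8))), ([325.0, 193.1], (np.float64(24.4), np.float64(190.2))), ([4.9, 235.8], (np.float64(84.1), np.float64(-207.9))), ([274.3, 246.5], (np.float64(79.3), np.float64(143.3))), ([71.7, 247.7], (np.float64(90.5), np.float64(-87.6))), ([77.9, 283.7], (np.float64(140.2), np.float64(-92.8))), ([257.4, 296.6], (np.float64(140.2), np.float64(126.8))), ([410.5, 357.2], (np.float64(267.4), np.float64(346.3))), ([506.9, 373.0], (np.float64(410.5), np.float64(646.6))), ([414.5, 381.1], (np.float64(332.4), np.float64(376.1)))]
```

View pics/w7.png

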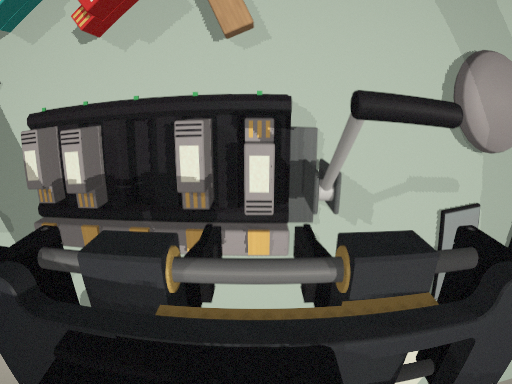

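Cassette at (259,165), centred. The lever post (327,190) lies to the right and the arm rises away from the gripper.

Request:
arm_command(moves=[-0.23,0.09,2,0,0,0,2.5,0,0,0,2.5,0,0,0,2,0,0,0,1,0,0,0,1,0,0,0,0.6,0,0,0,0.5,0,0,0,0,0,0,0,0,0])

```text
time: 16.17
ee_pos: [0.5745, 0.1313, 0.0542]
eef_rot: [-0.084, 0.997, 0.0, 0.0]
ft_force: [0.1, 0.2, -0.4]
width: 0.043
grip_force: 0.0
```

Request:
arm_command(moves=[0,0,0,0,0,0,0,0,0,0,0,0,0,0,0,0,0,0,0,0], fingers=0)

```text
time: 16.58
ee_pos: [0.5743, 0.1313, 0.0539]
eef_rot: [-0.084, 0.997, -0.0, 0.0]
ft_force: [-0.5, -0.6, 2.0]
width: 0.0278
grip_force: 40.0
```

Request:
arm_command(moves=[0,0,-0.3,0,0,0,-1,0,0,0,-2,0,0,0,-2.5,0,0,0,-2.5,0,0,0,-2.5,0,0,0,-1,0,0,0,0,0,0,0,0,0])

```text
time: 17.33
ee_pos: [0.5739, 0.131, 0.1711]
eef_rot: [-0.083, 0.997, -0.0, 0.0]
ft_force: [-0.4, -0.2, -2.4]
width: 0.0276
grip_force: 40.0
```

```bash
python3 -c "
from h import *
st();go([*dk(-.027,-.0006),.17],9.4)
"
```

```text
t 17.33 p [0.5739 0.131  0.1711] yaw -170.42 z [ 0. -0. -1.] q [ 0.47  0.46 -0.99  1.59  0.4   1.31  1.16] F [-0.4 -0.2 -2.4] w 0.0276 g 40.0
go [  5.61 -12.81   0.12] turn -179.8
```

Request:
arm_command(moves=[1.4,-3.2,0,0,1.4,-3.2,0,0,1.4,-3.2,0,0,1.45,-3.2,0,0,0,0,0,7,0,0,0,7,0,0,0,7,0,0,0,7,0,0,0,7,0,0,0,7,0,0,0,7,0,0,0,7])

```text
time: 18.33
ee_pos: [0.5386, -0.0047, 0.1695]
eef_rot: [0.397, 0.918, -0.0, -0.001]
ft_force: [0.3, -0.3, -1.4]
width: 0.0276
grip_force: 40.0
```

Request:
arm_command(moves=[0,0,0,7,0,0,0,7,0,0,0,7,0,0,0,7,0,0,0,7,0,0,0,7,0,0,0,7,0,0,0,7,0,0,0,7,0,0,0,7,0,0,0,7,0,0,0,7])

```text
time: 19.33
ee_pos: [0.5385, -0.0047, 0.1694]
eef_rot: [0.909, 0.417, -0.002, -0.001]
ft_force: [0.9, 0.0, -2.5]
width: 0.0276
grip_force: 40.0
```

Request:
arm_command(moves=[0,0,0,7,0,0,0,7,0,0,0,7,0,0,0,7,0,0,0,7,0,0,0,5,0,0,0,0,0,0,0,0])

```text
time: 20.0
ee_pos: [0.5388, -0.0046, 0.17]
eef_rot: [0.996, 0.085, -0.001, -0.0]
ft_force: [-0.6, -0.1, -1.5]
width: 0.0278
grip_force: 40.0
```

```bash
python3 -c "
from h import *
st();go([*dk(-.0276,-.0008),.054],9.4)
i,w=look('w8')
for k,z in(('brass',.054),('brass',.171-.046+.044)): print('w',[(c,indk(plane(i,*c,z,1))) for c,a,_ in blobs(masks(w)[k],30)])
"
```

```text
t 20.0 p [ 0.5388 -0.0046  0.17  ] yaw 9.76 z [-0.003 -0.    -1.   ] q [ 0.42  0.23 -0.57  1.73  0.13  1.22 -1.58] F [-0.6 -0.1 -1.5] w 0.0278 g 40.0
go [ 0.08  0.06 11.6 ] turn 0.4
w [([258.5, 76.5], (np.float64(80.2), np.float64(-0.6))), ([189.2, 78.0], (np.float64(80.3), np.float64(64.0))), ([327.6, 79.1], (np.float64(80.1), np.float64(-65.1))), ([126.4, 82.7], (np.float64(80.7), np.float64(128.6))), ([390.0, 85.3], (np.float64(79.8), np.float64(-129.5))), ([182.5, 124.7], (np.float64(36.0), np.float64(71.0))), ([190.5, 124.1], (np.float64(36.3), np.float64(63.2))), ([198.6, 123.6], (np.float64(36.6), np.float64(55.3))), ([319.0, 123.9], (np.float64(37.0), np.float64(-57.7))), ([327.3, 123.6], (np.float64(37.7), np.float64(-65.8))), ([335.3, 124.3], (np.float64(37.3), np.float64(-73.7))), ([243.1, 133.8], (np.float64(26.4), np.float64(13.4))), ([258.0, 133.5], (np.float64(26.7), np.float64(-0.5))), ([272.2, 134.0], (np.float64(26.4), np.float64(-13.7))), ([379.1, 131.8], (np.float64(32.5), np.float64(-119.5))), ([386.4, 132.2], (np.float64(32.6), np.float64(-127.7))), ([393.4, 132
[... 651 characters left out ...]
p.float64(32.4))), ([319.0, 123.9], (np.float64(41.7), np.float64(-33.8))), ([327.3, 123.6], (np.float64(42.1), np.float64(-38.5))), ([335.3, 124.3], (np.float64(41.9), np.float64(-43.1))), ([243.1, 133.8], (np.float64(35.5), np.float64(7.9))), ([258.0, 133.5], (np.float64(35.7), np.float64(-0.3))), ([272.2, 134.0], (np.float64(35.5), np.float64(-8.0))), ([379.1, 131.8], (np.float64(39.1), np.float64(-70.0))), ([386.4, 132.2], (np.float64(39.2), np.float64(-74.8))), ([393.4, 132.6], (np.float64(39.2), np.float64(-79.4))), ([194.8, 269.3], (np.float64(-49.1), np.float64(39.6))), ([320.5, 269.7], (np.float64(-48.9), np.float64(-40.9))), ([282.8, 309.7], (np.float64(-80.8), np.float64(-18.0)))]
```

Request:
arm_command(moves=[0.08,0.06,1.5,0.4,0,0,2.5,0,0,0,2.5,0,0,0,1.5,0,0,0,0.5,0,0,0,0.6,0,0,0,0.6,0,0,0,0.6,0,0,0,0.5,0,0,0,0.4,0,0,0,0.3,0,0,0,0,0])

```text
time: 21.05
ee_pos: [0.5403, -0.0049, 0.0561]
eef_rot: [0.997, 0.08, -0.0, 0.0]
ft_force: [0.4, 0.6, -1.7]
width: 0.0277
grip_force: 40.0
```

```bash
python3 -c "
from h import *
st()
"
```

```text
t 21.05 p [ 0.5403 -0.0049  0.0561] yaw 9.19 z [-0.001 -0.    -1.   ] q [ 0.39  0.36 -0.54  1.84  0.22  1.   -1.65] F [ 0.4  0.6 -1.7] w 0.0277 g 40.0
```

Request:
arm_command(moves=[0,0,0.15,0,0,0,0,0,0,0,0,0,0,0,0,0], fingers=50)

```text
time: 21.38
ee_pos: [0.5409, -0.0049, 0.0554]
eef_rot: [0.997, 0.08, 0.0, 0.0]
ft_force: [0.1, -0.1, 0.1]
width: 0.0418
grip_force: 0.0
```

Request:
arm_command(moves=[1,0,0,0,1.5,0,0,0,1.4,0,0,0,0,0,0.1,0,0,0,0,0,0,0,0,0])

```text
time: 21.88
ee_pos: [0.5783, 0.0013, 0.0538]
eef_rot: [0.997, 0.08, -0.0, 0.0]
ft_force: [0.2, 0.1, -0.4]
width: 0.0436
grip_force: 0.0
```

```bash
python3 -c "
from h import *
s=st();print(indk(s['ee_pos']))
i,w=look('w9')
for k,z in(('brass',.052),('white',.07)): print('w',[(c,indk(plane(i,*c,z,1))) for c,a,_ in blobs(masks(w)[k],30)][:12])
"
```

```text
t 21.88 p [0.5783 0.0013 0.0538] yaw 9.19 z [-0.001 -0.    -1.   ] q [ 0.35  0.44 -0.53  1.75  0.25  1.03 -1.68] F [ 0.2  0.1 -0.4] w 0.0436 g 0.0
(np.float64(11.8), np.float64(-1.0))
w [([465.7, 14.4], (np.float64(163.5), np.float64(-138.6))), ([256.5, 126.0], (np.float64(79.7), np.float64(-0.8))), ([370.3, 129.4], (np.float64(79.4), np.float64(-66.1))), ([142.2, 129.4], (np.float64(80.0), np.float64(65.0))), ([458.9, 136.2], (np.float64(79.5), np.float64(-131.8))), ([54.8, 137.3], (np.float64(79.9), np.float64(130.4))), ([244.2, 199.8], (np.float64(37.6), np.float64(6.5))), ([258.0, 200.2], (np.float64(37.3), np.float64(-1.4))), ([272.0, 200.4], (np.float64(37.2), np.float64(-9.5))), ([353.0, 199.9], (np.float64(37.2), np.float64(-58.2))), ([365.3, 199.9], (np.float64(37.1), np.float64(-66.2))), ([377.2, 199.8], (np.float64(37.1), np.float64(-74.1)))]
w [([413.6, 125.8], (np.float64(83.8), np.float64(-84.8))), ([480.4, 125.6], (np.float64(88.3), np.float64(-134.7))), ([150.7, 202.7], (np.float64(41.6), np.float64(56.3))), ([265.5, 254.5], (np.float64(11.6), np.float64(-5.5))), ([437.1, 285.6], (np.float64(-18.7), np.float64(-122.5))), ([257.7, 297.0], (np.float64(-17.3), np.float64(-1.1))), ([410.5, 357.0], (np.float64(-88.0), np.float64(-121.4))), ([5.8, 373.4], (np.float64(-170.0), np.float64(292.9)))]
```

View pics/w9.png

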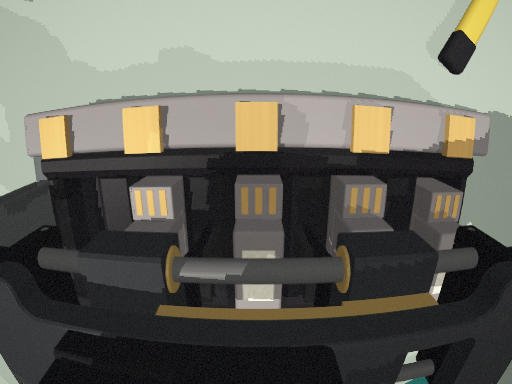

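All four are noses-forward. The cassette in slot 2 (258,200) is seated and the fingers are near its nose shoulder. Next: grip, lift and carry it to slot 4.

Request:
arm_command(moves=[0,0,0,0,0,0,0,0,0,0,0,0,0,0,0,0,0,0,0,0], fingers=0)

```text
time: 22.35
ee_pos: [0.5789, 0.0012, 0.0541]
eef_rot: [0.997, 0.08, -0.0, 0.0]
ft_force: [-0.9, 0.2, 0.9]
width: 0.0275
grip_force: 40.0
```

Request:
arm_command(moves=[0,0,-0.3,0,0,0,-1,0,0,0,-2,0,0,0,-2.5,0,0,0,-2.5,0,0,0,-2.5,0,0,0,-1,0,0,-3.2,0,0,0,-3.2,0,0,0,-3.2,0,0,0,-3.2,0,0,0,0,0,0])

```text
time: 23.35
ee_pos: [0.5563, 0.1358, 0.1722]
eef_rot: [0.996, 0.085, -0.0, -0.002]
ft_force: [-1.4, 1.0, -2.0]
width: 0.0277
grip_force: 40.0
```

```bash
python3 -c "
from h import *
s=st();print(indk(s['ee_pos']));go([*dk(.0118,.1275),.065],9.4)
i,w=look('w10')
for k,z in(('brass',.054),('brass',s['ee_pos'][2]-.0458+.044)): print('w',[(c,indk(plane(i,*c,z,1))) for c,a,_ in blobs(masks(w)[k],30)][:12])
"
```

```text
t 23.35 p [0.5563 0.1358 0.1722] yaw 9.7 z [-0.     0.004 -1.   ] q [ 0.21  0.31 -0.63  1.64  0.19  1.24 -1.86] F [-1.4  1.  -2. ] w 0.0277 g 40.0
(np.float64(12.1), np.float64(135.4))
go [-0.03  0.83 10.72] turn 0.3
w [([495.0, 53.3], (np.float64(182.0), np.float64(-143.0))), ([503.4, 55.0], (np.float64(183.5), np.float64(-158.8))), ([267.9, 119.8], (np.float64(80.1), np.float64(126.3))), ([335.1, 121.6], (np.float64(80.3), np.float64(62.0))), ([395.4, 125.9], (np.float64(80.0), np.float64(-2.4))), ([446.6, 130.9], (np.float64(80.1), np.float64(-68.0))), ([487.4, 136.5], (np.float64(79.7), np.float64(-133.3))), ([323.8, 166.5], (np.float64(36.2), np.float64(71.3))), ([331.7, 166.9], (np.float64(36.0), np.float64(63.3))), ([339.5, 166.5], (np.float64(36.5), np.float64(55.3))), ([435.5, 168.7], (np.float64(37.8), np.float64(-57.8))), ([441.1, 169.1], (np.float64(37.7), np.float64(-65.7)))]
w [([495.0, 53.3], (np.float64(143.0), np.float64(-27.4))), ([503.4, 55.0], (np.float64(143.9), np.float64(-36.7))), ([267.9, 119.8], (np.float64(83.4), np.float64(129.9))), ([335.1, 121.6], (np.float64(83.5), np.float64(92.4))), ([395.4, 125.9], (np.float64(83.4), np.float64(54.7))), ([446.6, 130.9], (np.float64(83.4), np.float64(16.4))), ([487.4, 136.5], (np.float64(83.2), np.float64(-21.8))), ([323.8, 166.5], (np.float64(57.8), np.float64(97.8))), ([331.7, 166.9], (np.float64(57.6), np.float64(93.1))), ([339.5, 166.5], (np.float64(58.0), np.float64(88.5))), ([435.5, 168.7], (np.float64(58.7), np.float64(22.4))), ([441.1, 169.1], (np.float64(58.6), np.float64(17.7)))]
```

Request:
arm_command(moves=[0,0,0,0,0,0,0,0,0,0,0,0,0,0,0,0])

```text
time: 23.73
ee_pos: [0.5589, 0.1264, 0.1719]
eef_rot: [0.997, 0.079, -0.0, 0.0]
ft_force: [-0.5, 0.6, -1.1]
width: 0.0277
grip_force: 40.0
```

```bash
python3 -c "
from h import *
s=st();print(indk(s['ee_pos']));go([*dk(.0118,.1275),.065],9.4)
"
```

```text
t 23.73 p [0.5589 0.1264 0.1719] yaw 9.08 z [-0. -0. -1.] q [ 0.22  0.31 -0.62  1.64  0.19  1.25 -1.86] F [-0.5  0.6 -1.1] w 0.0277 g 40.0
(np.float64(13.1), np.float64(125.7))
go [-0.13 -0.19 10.69] turn -0.3
```

Request:
arm_command(moves=[-0.1,-0.19,1.5,-0.3,0,0,2,0,0,0,2,0,0,0,1.5,0,0,0,1,0,0,0,0.6,0,0,0,0.6,0,0,0,0.5,0,0,0,0.5,0,0,0,0.4,0,0,0,0,0,0,0,0,0])

```text
time: 24.73
ee_pos: [0.5574, 0.1294, 0.0661]
eef_rot: [0.997, 0.083, 0.0, 0.0]
ft_force: [0.5, 0.1, -1.5]
width: 0.0279
grip_force: 40.0
```

```bash
python3 -c "
from h import *
s=st();print(indk(s['ee_pos']),s['torque'])
"
```

```text
t 24.73 p [0.5574 0.1294 0.0661] yaw 9.49 z [ 0. -0. -1.] q [ 0.18  0.42 -0.6   1.75  0.27  1.05 -1.91] F [ 0.5  0.1 -1.5] w 0.0279 g 40.0
(np.float64(12.1), np.float64(128.9)) [ 0.02031721 -0.01297069  0.02153722]
```

Request:
arm_command(moves=[0,0,0.2,0,0,0,0.1,0,0,0,0,0])

```text
time: 24.98
ee_pos: [0.5573, 0.1294, 0.063]
eef_rot: [0.997, 0.083, 0.0, 0.0]
ft_force: [-0.1, 0.3, -1.4]
width: 0.0275
grip_force: 40.0
```

Request:
arm_command(moves=[0,0,0,0,0,0,0,0,0,0,0,0,0,0,0,0,0,0,0,0], fingers=50)

```text
time: 25.4
ee_pos: [0.5575, 0.1294, 0.0632]
eef_rot: [0.997, 0.083, 0.0, 0.0]
ft_force: [0.4, 1.0, -0.2]
width: 0.0429
grip_force: 0.0
```

```bash
python3 -c "
from h import *
s=st();print(indk(s['ee_pos']))
i,w=look('w11')
for k,z in(('brass',.052),): print('w',[(c,indk(plane(i,*c,z,1))) for c,a,_ in blobs(masks(w)[k],30)][:12])
"
```

```text
t 25.4 p [0.5575 0.1294 0.0632] yaw 9.48 z [ 0. -0. -1.] q [ 0.18  0.43 -0.59  1.75  0.27  1.04 -1.91] F [ 0.4  1.  -0.2] w 0.0429 g 0.0
(np.float64(12.2), np.float64(128.9))
w [([260.2, 125.4], (np.float64(79.9), np.float64(127.3))), ([368.0, 128.8], (np.float64(79.9), np.float64(61.9))), ([453.3, 135.6], (np.float64(80.1), np.float64(-3.9))), ([508.3, 143.6], (np.float64(79.3), np.float64(-63.8))), ([244.5, 197.0], (np.float64(36.8), np.float64(136.7))), ([257.8, 196.5], (np.float64(37.1), np.float64(128.6))), ([270.9, 196.8], (np.float64(36.9), np.float64(120.7))), ([348.7, 198.0], (np.float64(36.2), np.float64(71.5))), ([360.5, 198.0], (np.float64(36.2), np.float64(63.5))), ([372.0, 198.3], (np.float64(35.9), np.float64(55.5))), ([496.4, 196.4], (np.float64(37.0), np.float64(-58.6))), ([502.6, 196.0], (np.float64(37.3), np.float64(-66.5)))]
```

Request:
arm_command(moves=[0,0,-1,0,0,0,-1.5,0,0,0,0,0])

```text
time: 25.7
ee_pos: [0.5588, 0.1301, 0.0912]
eef_rot: [0.997, 0.083, 0.002, -0.0]
ft_force: [1.0, 0.6, 1.6]
width: 0.0436
grip_force: 0.0
```

Request:
arm_command(moves=[0,0,0,0,0,0,0,0,0,0,0,0,0,0,0,0,0,0,0,0,0,0,0.6,0,0,0,0.5,0,0,0,0.4,0,0,0,0.3,0,0,0,0,0], fingers=0)

```text
time: 26.53
ee_pos: [0.5573, 0.1296, 0.0705]
eef_rot: [0.997, 0.083, -0.0, 0.0]
ft_force: [-3.8, -1.1, 10.8]
width: 0.0004
grip_force: 5.2
```

```bash
python3 -c "
from h import *
s=st();print(indk(s['ee_pos']))"
```

```text
t 26.53 p [0.5573 0.1296 0.0705] yaw 9.5 z [-0. -0. -1.] q [ 0.18  0.42 -0.6   1.75  0.27  1.06 -1.91] F [-3.8 -1.1 10.8] w 0.0004 g 5.2
(np.float64(12.0), np.float64(129.1))
```

Contact with the cassette top at z=0.0705, so slot 4 is home. Next: rise, turn 90° and go over the lever bar.

Request:
arm_command(moves=[0,0,-1.5,0,0,0,-3,0,0,0,-3.5,0,0,0,-3.5,0,0,0,-3,0,0,0,-1.5,0,-1.7,-2.4,0,0,-1.7,-2.4,0,0,-1.7,-2.4,0,0,-1.7,-2.4,0,0], fingers=55)

```text
time: 27.37
ee_pos: [0.4734, 0.2137, 0.2297]
eef_rot: [0.997, 0.083, -0.0, 0.0]
ft_force: [0.7, 0.6, -0.5]
width: 0.0467
grip_force: 0.0
```

Request:
arm_command(moves=[0,0,0,-7,0,0,0,-7,0,0,0,-7,0,0,0,-7,0,0,0,-7,0,0,0,-7,0,0,0,-7,0,0,0,-7,0,0,0,-7,0,0,0,-7,0,0,0,-7,0,0,0,-7])

```text
time: 28.37
ee_pos: [0.4744, 0.2128, 0.2297]
eef_rot: [0.683, 0.73, -0.0, -0.0]
ft_force: [0.3, -0.4, 0.3]
width: 0.0479
grip_force: 0.0
```

Request:
arm_command(moves=[0,0,0,-6,0,0,0,0,0,0,0,0,0,0,0,0])

```text
time: 28.7
ee_pos: [0.4744, 0.2128, 0.2298]
eef_rot: [0.648, 0.762, -0.0, -0.0]
ft_force: [0.3, 0.6, 0.7]
width: 0.0479
grip_force: 0.0
```

```bash
python3 -c "
from h import *
s=st();print(indk(s['ee_pos']));go([*dk(-.0566,.227),.143],99.4)
i,w=look('w12')"
```

```text
t 28.7 p [0.4744 0.2128 0.2298] yaw 99.28 z [-0. -0. -1.] q [ 0.27  0.18 -0.86  1.69  0.14  1.34 -0.45] F [0.3 0.6 0.7] w 0.0479 g 0.0
(np.float64(-56.1), np.float64(224.7))
go [ 0.23 -0.05  8.68] turn -0.1
```

View pics/w12.png

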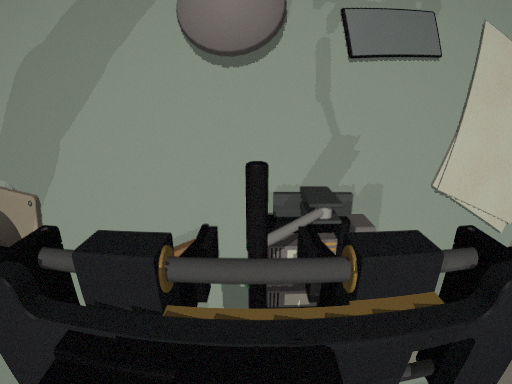

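The bar runs along the tool x axis at u≈257, centred between the fingers, with its outer end at (257,165). I'll descend and pinch it.

Request:
arm_command(moves=[0.2,0,1.5,0,0,0,2.2,0,0,0,2,0,0,0,1.5,0,0,0,1,0,0,0,0.5,0,0,0,0,0,0,0,0,0])

```text
time: 29.42
ee_pos: [0.4744, 0.2151, 0.1436]
eef_rot: [0.646, 0.763, 0.0, 0.0]
ft_force: [-0.3, -0.2, 0.1]
width: 0.0477
grip_force: 0.0
```

Request:
arm_command(moves=[0,0,0,0,0,0,0,0,0,0,0,0,0,0,0,0,0,0,0,0,0,0,0,0], fingers=0, squeeze=40)

```text
time: 29.92
ee_pos: [0.4734, 0.2148, 0.1431]
eef_rot: [0.646, 0.763, -0.001, -0.0]
ft_force: [-2.2, -2.3, 3.1]
width: 0.0166
grip_force: 39.9
```

```bash
python3 -c "
from h import *
s=st();print(indk(s['ee_pos']))"
```

```text
t 29.92 p [0.4734 0.2148 0.1431] yaw 99.49 z [-0.001 -0.001 -1.   ] q [ 0.23  0.27 -0.84  1.8   0.21  1.17 -0.51] F [-2.2 -2.3  3.1] w 0.0166 g 39.9
(np.float64(-56.8), np.float64(226.8))
```

Request:
arm_command(moves=[0,-0.36,0.32,0,0,-0.36,0.33,0,0,-0.33,0.35,0,0,-0.33,0.35,0,0,-0.3,0.38,0,0,-0.3,0.38,0,0,-0.27,0.4,0,0,-0.27,0.4,0,0,-0.24,0.42,0,0,-0.23,0.42,0])

```text
time: 30.75
ee_pos: [0.446, 0.2104, 0.1065]
eef_rot: [0.646, 0.763, 0.001, 0.001]
ft_force: [1.3, -0.3, 7.4]
width: 0.0163
grip_force: 39.8
```

Request:
arm_command(moves=[0,-0.2,0.44,0,0,-0.2,0.44,0,0,-0.17,0.45,0,0,-0.16,0.45,0,0,-0.13,0.46,0,0,-0.13,0.47,0,0,-0.09,0.47,0,0,-0.09,0.47,0,0,-0.05,0.47,0,0,-0.05,0.47,0,0,0,0,0])

```text
time: 31.67
ee_pos: [0.432, 0.2081, 0.0597]
eef_rot: [0.646, 0.763, 0.0, 0.0]
ft_force: [-3.7, -1.0, 9.2]
width: 0.0162
grip_force: 39.1
```

```bash
python3 -c "
from h import *
s=st();print(indk(s['ee_pos']))
i,w=look('w13');cv2.imwrite('pics/s13.png',cv2.resize(r.camera('scene')[90:290,150:400,::-1],None,fx=2,fy=2))"
```

```text
t 31.67 p [0.432  0.2081 0.0597] yaw 99.51 z [ 0. -0. -1.] q [ 0.22  0.29 -0.84  1.98  0.26  0.98 -0.58] F [-3.7 -1.   9.2] w 0.0162 g 39.1
(np.float64(-98.8), np.float64(227.0))
```

View pics/s13.png

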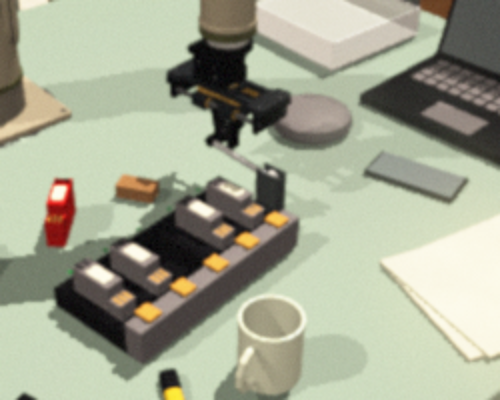

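The scene view shows the lever almost level and all four noses towards the block. I'll press on to the bottom stop.

Request:
arm_command(moves=[0,0,0.15,0,0,0,0.15,0,0,0,0,0,0,0,0,0])

```text
time: 32.1
ee_pos: [0.4317, 0.2081, 0.057]
eef_rot: [0.646, 0.763, -0.0, -0.0]
ft_force: [-5.8, -1.2, 9.0]
width: 0.0158
grip_force: 39.1
```

Request:
arm_command(moves=[0,0,0.15,0,0,0,0,0,0,0,0,0])

```text
time: 32.35
ee_pos: [0.4316, 0.208, 0.0555]
eef_rot: [0.646, 0.763, -0.0, -0.0]
ft_force: [-5.1, -1.2, 9.0]
width: 0.0157
grip_force: 39.1
```

Request:
arm_command(moves=[0,0,0.15,0,0,0,0.15,0,0,0,0,0,0,0,0,0])

```text
time: 32.68
ee_pos: [0.4314, 0.208, 0.0526]
eef_rot: [0.646, 0.763, -0.001, -0.0]
ft_force: [-7.8, -2.9, 12.9]
width: 0.0163
grip_force: 38.9
```

```bash
python3 -c "
from h import *
s=st();print(indk(s['ee_pos']),s['torque'])
i,w=look('w14');cv2.imwrite('pics/w14c.png',cv2.resize(w[100:300,150:360,::-1],None,fx=2.8,fy=2.8))"
```

```text
t 32.68 p [0.4314 0.208  0.0526] yaw 99.51 z [-0.001 -0.001 -1.   ] q [ 0.21  0.3  -0.83  1.99  0.27  0.97 -0.59] F [-7.8 -2.9 12.9] w 0.0163 g 38.9
(np.float64(-99.4), np.float64(226.9)) [-0.40855306  1.31353042 -0.05061604]
```

View pics/w14c.png

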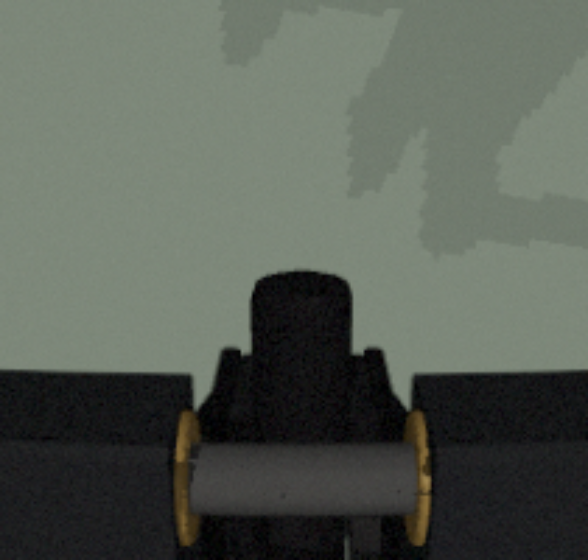

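Request:
arm_command(moves=[0,0,0.15,0,0,0,0.15,0,0,0,0,0])

```text
time: 32.98
ee_pos: [0.4313, 0.208, 0.0504]
eef_rot: [0.646, 0.763, -0.001, 0.0]
ft_force: [-13.7, -5.4, 29.3]
width: 0.0163
grip_force: 37.8
```

```bash
python3 -c "
from h import *
s=st();print(indk(s['ee_pos']),s['torque'])"
```

```text
t 32.98 p [0.4313 0.208  0.0504] yaw 99.52 z [-0.001 -0.002 -1.   ] q [ 0.21  0.3  -0.83  1.99  0.27  0.97 -0.59] F [-13.7  -5.4  29.3] w 0.0163 g 37.8
(np.float64(-99.4), np.float64(227.0)) [-1.1954188   2.79393458  0.0210454 ]
```

Force rose to 29 N, so the lever is at its bottom stop. I'll ease it back slowly along the arc.

Request:
arm_command(moves=[0,0,-0.08,0,0,0,-0.08,0,0,0,-0.08,0,0,0,-0.08,0,0,0,-0.08,0,0,0,-0.08,0])

```text
time: 33.48
ee_pos: [0.4314, 0.208, 0.0541]
eef_rot: [0.646, 0.763, -0.0, -0.0]
ft_force: [-4.4, 0.2, 3.9]
width: 0.0159
grip_force: 39.4
```

Request:
arm_command(moves=[0,0.02,-0.2,0,0,0.02,-0.2,0,0,0.02,-0.2,0,0,0.03,-0.2,0,0,0.03,-0.2,0,0,0.03,-0.2,0,0,0.04,-0.2,0,0,0.04,-0.2,0,0,0.04,-0.2,0,0,0.05,-0.19,0,0,0.05,-0.19,0,0,0.05,-0.19,0])

```text
time: 34.48
ee_pos: [0.4364, 0.2087, 0.0779]
eef_rot: [0.646, 0.763, 0.0, 0.0]
ft_force: [-3.1, 1.8, 3.0]
width: 0.0156
grip_force: 39.6
```

Request:
arm_command(moves=[0,0.06,-0.19,0,0,0.06,-0.19,0,0,0.06,-0.19,0,0,0.06,-0.19,0,0,0.07,-0.19,0,0,0.07,-0.19,0,0,0.08,-0.18,0,0,0.08,-0.18,0,0,0.08,-0.18,0,0,0.08,-0.18,0,0,0.09,-0.18,0,0,0.09,-0.18,0])

```text
time: 35.48
ee_pos: [0.4466, 0.2103, 0.1002]
eef_rot: [0.646, 0.763, 0.002, 0.001]
ft_force: [9.0, 6.5, -7.7]
width: 0.0154
grip_force: 40.1
```

```bash
python3 -c "
from h import *
s=st();print(indk(s['ee_pos']),s['torque'])"
```

```text
t 35.48 p [0.4466 0.2103 0.1002] yaw 99.46 z [ 0.003  0.002 -1.   ] q [ 0.24  0.25 -0.85  1.91  0.22  1.06 -0.54] F [ 9.   6.5 -7.7] w 0.0154 g 40.1
(np.float64(-83.9), np.float64(226.8)) [ 1.2374688  -1.43103784  0.02922485]
```

Request:
arm_command(moves=[0,0,0,0,0,0,0,0,0,0,0,0], squeeze=20)

```text
time: 35.73
ee_pos: [0.4471, 0.2103, 0.1008]
eef_rot: [0.647, 0.763, 0.002, 0.001]
ft_force: [4.9, 3.8, 1.2]
width: 0.0158
grip_force: 20.4
```

Request:
arm_command(moves=[0,0.1,-0.17,0,0,0.1,-0.17,0,0,0.1,-0.17,0,0,0.1,-0.17,0,0,0.1,-0.17,0,0,0.1,-0.17,0])

```text
time: 36.23
ee_pos: [0.4534, 0.2111, 0.1105]
eef_rot: [0.647, 0.763, 0.002, 0.001]
ft_force: [11.4, 6.2, -8.2]
width: 0.0157
grip_force: 20.2
```

```bash
python3 -c "
from h import *
s=st();print(indk(s['ee_pos']),s['torque'])
i,w=look('w15');cv2.imwrite('pics/s15.png',cv2.resize(r.camera('scene')[110:250,200:370,::-1],None,fx=3,fy=3))"
```

```text
t 36.23 p [0.4534 0.2111 0.1105] yaw 99.43 z [ 0.005  0.002 -1.   ] q [ 0.24  0.25 -0.85  1.89  0.21  1.09 -0.53] F [11.4  6.2 -8.2] w 0.0157 g 20.2
(np.float64(-77.2), np.float64(226.5)) [ 1.14289503 -2.21572618 -0.02675168]
```

View pics/s15.png

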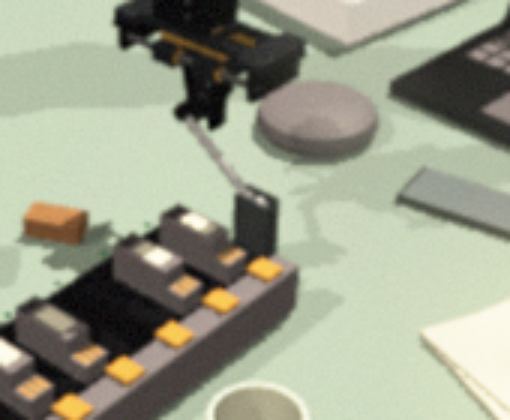

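The lever is about two thirds of the way up, still held. The force is purely radial (14 N outward), so I'll correct about 2 mm inward and carry on.

Request:
arm_command(moves=[0,0.08,0.06,0,0,0.08,0.06,0,0,0.12,-0.15,0,0,0.12,-0.15,0,0,0.12,-0.15,0,0,0.12,-0.15,0,0,0.12,-0.14,0,0,0.12,-0.14,0,0,0.12,-0.14,0,0,0,0,0])

```text
time: 37.17
ee_pos: [0.46, 0.2122, 0.119]
eef_rot: [0.646, 0.763, -0.001, -0.0]
ft_force: [-6.6, 0.1, 6.5]
width: 0.0154
grip_force: 20.1
```

```bash
python3 -c "
from h import *
s=st();print(indk(s['ee_pos']),s['torque'])"
```

```text
t 37.17 p [0.46   0.2122 0.119 ] yaw 99.49 z [-0.002 -0.001 -1.   ] q [ 0.23  0.26 -0.85  1.86  0.22  1.12 -0.53] F [-6.6  0.1  6.5] w 0.0154 g 20.1
(np.float64(-70.5), np.float64(226.4)) [-0.22392798  1.57535961 -0.01958291]
```

Request:
arm_command(moves=[0,0.09,-0.14,0,0,0.09,-0.14,0,0,0.12,-0.14,0,0,0.12,-0.13,0,0,0.12,-0.13,0,0,0.12,-0.13,0,0,0.12,-0.12,0,0,0,0,0,0,0,0,0])

```text
time: 37.92
ee_pos: [0.4687, 0.2136, 0.1284]
eef_rot: [0.646, 0.763, -0.0, 0.0]
ft_force: [-2.1, -2.3, 1.6]
width: 0.016
grip_force: 20.2
```

```bash
python3 -c "
from h import *
s=st();print(indk(s['ee_pos']),s['torque'])"
```

```text
t 37.92 p [0.4687 0.2136 0.1284] yaw 99.47 z [ 0. -0. -1.] q [ 0.23  0.27 -0.84  1.83  0.22  1.14 -0.52] F [-2.1 -2.3  1.6] w 0.016 g 20.2
(np.float64(-61.7), np.float64(226.4)) [-0.52803062  0.50502462 -0.05577832]
```

Request:
arm_command(moves=[0,0.1,-0.1,0,0,0.1,-0.1,0,0,0.1,-0.1,0,0,0.1,-0.1,0,0,0.1,-0.09,0,0,0,0,0,0,0,0,0])

```text
time: 38.5
ee_pos: [0.4735, 0.2144, 0.133]
eef_rot: [0.646, 0.763, -0.0, 0.0]
ft_force: [0.9, -3.0, -5.7]
width: 0.0159
grip_force: 20.1
```

```bash
python3 -c "
from h import *
s=st();print(indk(s['ee_pos']),s['torque'])"
```

```text
t 38.5 p [0.4735 0.2144 0.133 ] yaw 99.47 z [ 0. -0. -1.] q [ 0.23  0.28 -0.84  1.81  0.22  1.15 -0.52] F [ 0.9 -3.  -5.7] w 0.0159 g 20.1
(np.float64(-56.8), np.float64(226.4)) [-0.70552991 -0.22810764 -0.00291541]
```

Request:
arm_command(moves=[0,0.07,-0.1,0,0,0.07,-0.1,0,0,0,0,0,0,0,0,0])

```text
time: 38.83
ee_pos: [0.4741, 0.2144, 0.134]
eef_rot: [0.646, 0.763, -0.001, -0.0]
ft_force: [5.2, -1.2, -24.3]
width: 0.0156
grip_force: 20.7
```

```bash
python3 -c "
from h import *
s=st();print(indk(s['ee_pos']),s['torque'])"
```

```text
t 38.83 p [0.4741 0.2144 0.134 ] yaw 99.48 z [-0.002 -0.001 -1.   ] q [ 0.23  0.28 -0.84  1.81  0.22  1.15 -0.52] F [  5.2  -1.2 -24.3] w 0.0156 g 20.7
(np.float64(-56.2), np.float64(226.4)) [-0.29590091 -1.08546754 -0.07912434]
```

At the rest stop (24 N resisting). I'll relax the grip, open and withdraw.

Request:
arm_command(moves=[0,0,0,0,0,0,0,0,0,0,0,0], squeeze=4)

```text
time: 39.08
ee_pos: [0.474, 0.2153, 0.1356]
eef_rot: [0.646, 0.763, -0.0, -0.0]
ft_force: [-4.5, -3.4, -8.3]
width: 0.0168
grip_force: 4.4
```

Request:
arm_command(moves=[0,0,0,0,0,0,0,0,0,0,0,0,0,0,0,0,0,0,0,0,0,0,0,0], fingers=55)

```text
time: 39.58
ee_pos: [0.4751, 0.2153, 0.1357]
eef_rot: [0.646, 0.763, 0.0, 0.0]
ft_force: [-0.9, -1.1, -0.0]
width: 0.0448
grip_force: 0.0
```

Request:
arm_command(moves=[0,0,-1,0,0,0,-2,0,0,0,-3,0,0,0,-3,0,0,0,-3,0,0,0,-2,0,0,0,0,0,0,0,0,0])

```text
time: 40.25
ee_pos: [0.4751, 0.2154, 0.2768]
eef_rot: [0.646, 0.763, 0.001, 0.001]
ft_force: [-0.3, 0.0, -0.6]
width: 0.0479
grip_force: 0.0
```

```bash
python3 -c "
from h import *
s=st();a=r.camera('scene')[:,:,::-1];b=r.camera('top')[:,:,::-1]
cv2.imwrite('pics/fin.png',np.hstack([cv2.resize(a[100:300,90:350],(400,308)),cv2.resize(b[140:300,170:420],(400,308))]))"
```

```text
t 40.25 p [0.4751 0.2154 0.2768] yaw 99.49 z [ 0.003  0.001 -1.   ] q [ 0.27  0.16 -0.87  1.61  0.12  1.43 -0.44] F [-0.3  0.  -0.6] w 0.0479 g 0.0
```

View pics/fin.png

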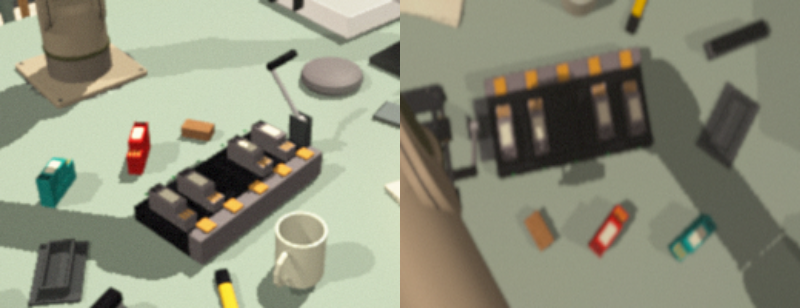

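The final views show the lever up at rest, four cassettes home with noses towards the connector block (slots 0, 1, 3 and 4), the stand empty, and the other items where they were. I'm handing the job in.

```bash
python3 -c "
from bench import r
print(r.close_job())"
```

```text
the job is handed in; nothing more can be done
None
```

The job is done and handed in at about 40 s: all four cassettes are home with their noses to the connector block (slots 0, 1, 3 and 4), and after that the lever was pulled to its bottom stop and eased slowly back up to rest.

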